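Scan the module and its kit, then close the kit drawer

TASK

Book out the finned power module: take the scanner from its dock, aim it at the barcode label on the module with the cooling fins and hold it steady there for a second, then do the same with the label inside the open kit drawer while the drawer is still open. Finally put the scanner back upright in its dock and push the drawer fully home until it seats; leave the modules and the other things on the bench where they are.

Things in the scene. Friction and masses are not known exactly. Their poses are not given: they have to be found in the camera images.
- scanner: cordless barcode scanner, 200 g, upright in the dock, 113 mm tall: black foot 64 x 54 x 12 mm, short grey neck, and a grey head 65 mm long, 36 mm wide (y), 30 mm thick, pointing forward and 45 degrees down. Origin: centre of the foot's underside; x forward (where the nose points), z up. Grip the head's flat sides (36 mm apart along y) from above, 85 mm above the origin.
- scan_window (a point): middle of the dark window at the nose, at (30, 0, 55) mm in the scanner's frame. Its x axis is the beam: forward and 45 degrees down; y is the scanner's y. It reads a label 50 to 150 mm ahead of the window, when the beam passes within 15 mm of the label's centre and within 35 degrees of square to the label.
- dock: black charging dock, fixed, 84 x 74 mm, with a recess 74 x 64 mm; floor 8 mm and rim 16 mm above the table. Origin: centre of its underside, x forward.
- dock_seat (a point): centre of the dock's floor, 8 mm above the table: where the scanner's origin belongs.
- finned_module: aluminium power module 110 x 80 mm, 96 mm tall, with seven upright cooling fins on the top of its back half; a sloping label face in front. Loose, 0.8 kg. Origin: centre of its underside, front towards -x.
- finned_module_label (a point): centre of the white striped 50 x 32 mm label on the finned module's slope, 58 mm above the table. Its x axis runs up the slope, y along the 50 mm side, z squarely out of the label; the slope faces the module's front (-x) side and leans so that z is 30 degrees from vertical.
- smooth_module: the other power module, the same but with a flat top without fins, 74 mm tall, and a like label; not to be scanned, left in place. Origin: centre of its underside.
- cabinet_front (a point): middle of the lower front edge of the low blue steel kit cabinet (fixed, 240 mm deep, 200 mm wide, 90 mm tall, rails on its top to 102 mm), at table height. x points from the front into the cabinet, z up.
- kit_drawer (a joint): how far the cabinet's one grey drawer is open, in m: 0 is fully home, more is further out along the cabinet's -x. Starts open. It slides stiffly (about 3 N), stays where it is left, and seats against a stop at 0.
- drawer_lip (a point): middle of the front edge of the drawer's finger lip, 72 mm above the table: a ledge 120 mm wide, 10 mm thick, 15 mm out from the drawer's flat front (which spans 8 to 80 mm above the table). It moves with the drawer; push here towards the cabinet's +x. Home, it is 27 mm in front of the cabinet's front.
- kit_label (a point): centre of the white striped 50 x 32 mm label on a sloping block in the drawer, just behind its front, 62 mm behind the lip and 48 mm above the table. Its x axis runs up the slope, y along the 50 mm side, z squarely out of the label; the slope faces the cabinet's front (-x) side and leans so that z is 30 degrees from vertical.
- screwdriver: screwdriver lying on the bench, bystander.
- solder_spool: metal spool standing on the bench, 52 mm across, 38 mm tall, bystander. Origin: centre of its underside.
- flux_bottle: small bottle, 40 mm across, 85 mm tall, bystander. Origin: centre of its underside.
- multimeter: black hand-held meter lying flat, 150 x 78 x 38 mm, bystander. Origin: centre of its underside.
- wrench: wrench lying on the bench, bystander.
There are look-alikes about, which are no part of the job. Leave any red look-alike of the scanner alone.

How it is judged:
By the outcome, as a careful person would: the job done as asked, in the order asked, and still so for the second after the job is handed in, with the robot touching nothing.
It also fails if it takes over 61 s, if anything falls off the work surface, if the arm or the gripper's body presses on something with over 40 N, if the wrist force passes 120 N, or if a joint passes its speed limit or range.

ROBOT

A 7-joint arm with a two-finger parallel gripper is mounted at the origin on the work surface. World frame = base frame: x ahead of the robot, y to its left, z up, the work surface at z = 0. Lengths are in m, angles in degrees, forces in N, time in s.
With the tool pointing down it reaches from about 0.4 to 0.85 m from the base axis. Payload 4.5 kg.
Tool frame: the origin (TCP) lies at the very end of the fingers, on their centre line; the grasp point (between the pads) lies 19 mm behind it; z points along the fingers, y is the line along which they close (so a half turn about z gives the same grasp; the last joint's range is limited). The gripper opens to 85 mm and grips with 20 to 120 N. Pads are 22 mm wide; open, the fingers measure 114 mm over their backs; the gripper's body (76 mm by 85 mm) begins 54 mm behind the grasp point. The pads swing forward as they close: fully open they stand 13 mm farther back than shut.
Start: joints at [67.483, 39.483, -11.15, 89.685, 9.013, 51.709, -12.324], TCP at [0.259, -0.569, 0.231] pointing down, gripper open.
Joint ranges: [-172.22, 172.22], [-26.19, 119.32], [-84.43, 86.54], [7.71, 146.69], [-57.33, 237.33], [2.42, 119.75], [-152.13, 152.13]. Speed limits (degrees/s): [147.25, 147.25, 180, 180, 180, 180, 180].

INTERFACE

Orientations are given as a 3x3 rotation matrix whose columns are the frame's x, y, z axes.
In Python, from plant import * gives the robot as it stands.
- The arm moves only by the tool move_arm, never from a script. Its argument "moves" is a list that holds one entry, the list of rows, each a list of 6 numbers: the shift along the tool's x, y, z in m, then the turn, a rotation vector about the tool's x, y, z in rad. In form: [[[dx, dy, dz, ax, ay, az], ...]]. A call has 1 to 8 rows; each row is the pose to reach, as a shift and turn from the pose commanded when the call began, along the tool's axes at that moment; what a row does not reach only later rows make up. A row lasts 1/12 s, in which the tool goes at most 41.7 mm and 7.16 degrees, less where a joint would pass 70% of its speed; a pose out of reach is approached as far as the arm can. A call with a gripper value outside its range is refused whole. "fingers" is the opening, from -1 (shut) to 1 (fully open), set as the call begins (left out, the last holds). The fingers move at their own pace and stop on an object; "force" is the grip in N (left out, the last holds). Time passes only in rows, so rows that repeat a pose let the fingers close. It gives the time, the measured TCP pose, the force, the opening and the grip force at its end, in the units of the state.
- get_obs(): the state, without advancing time (a new reading comes with each control period).
- capture(name): name is "scene" or "top" or "wrist"; returns a dict with "img" (384x512x3 uint8, red, green, blue), "intrinsics" (3x3 intrinsics, pixels), "T" (4x4, takes a point from camera to world coordinates); the wrist camera has in their place "mount" (4x4, takes a point from camera to tool coordinates, whose origin is the TCP and whose axes are the flange's). Camera axes: x right, y up, looking along -z (the intrinsics and any distortion apply to the point x, -y, -z); pixel columns grow to the right and rows downward; lengths in m; the calibration is good to about 2 mm. A picture is of the moment at which its call begins: read the wrist's pose just before it. There is no depth.
- job_done(): hands the job in; it is judged then, once.
The state is a dict: "t": time; "qpos": joint angles; "qvel": joint speeds; "joint_torque": joint torques, N m; "tool_pos": TCP position; "orientation": TCP orientation; "force": force on the tool from outside, world axes, zero at the start; "torque": the same for the moment, N m; "opening": finger opening in m; "grip_force": force on a finger pad.
Only numpy, scipy, OpenCV 4.12 (cv2) and the standard library are available. Lean on these libraries where they do the work, as an engineer would, in place of code of your own. Each camera call takes 0.05 s, during which the arm holds its last target. There are 200 camera calls.

## Working session

There is one attempt and no reset: what is moved stays moved. The work goes in short steps, Python scripts to look and compute and a tool call to move; the robot and the scene stay as the last step left them, time stands still between calls to the robot, and variables do not carry over. Pictures are saved under pics/ and viewed, at most 10 in all, crops included, and the job is handed in when it is done.

Besides the shell and the picture viewer there is one more tool, called as name(argument=value, ...), one argument or row to a line, values as JSON. move_arm: Moves the arm, as the interface text tells. Its arguments: {"type":"object","properties":{"moves":{"type":"array"},"fingers":{"type":"number"},"force":{"type":"number"}},"required":["moves"]}

```bash
ls; mkdir -p pics
python3 - <<'E'
from plant import *
import cv2,numpy as np,pickle
o=get_obs();print(o)
d={}
for n in ("scene","top"):
    c=capture(n);d[n]=c;print(n,c["intrinsics"],c["T"],[k for k in c])
    cv2.imwrite(f"pics/{n}0.png",cv2.resize(c["img"][:,:,::-1],(800,600),interpolation=cv2.INTER_CUBIC))
pickle.dump(d,open("c0.pkl","wb"))
E
```

```text
pics
{'t': 0.0, 'qpos': array([ 67.48230999,  39.53413702, -11.14439616,  89.74665462,
         9.0110372 ,  51.71163067, -12.32480076]), 'qvel': array([ 0.0623114 , -0.02020432,  0.02411531, -0.04250314,  0.04712361,
        0.00655623,  0.06646885]), 'joint_torque': array([-3.26231393e-04, -5.39600873e+01, -1.26627479e+00, -1.58540100e+01,
        9.23582003e-03,  9.45463311e-03, -1.03116440e-05]), 'tool_pos': array([ 0.25840022, -0.56833364,  0.2304652 ]), 'orientation': array([[ 9.10268278e-01,  4.14017903e-01, -9.15480193e-04],
       [ 4.14018895e-01, -9.10266697e-01,  1.70150731e-03],
       [-1.28876642e-04, -1.92785423e-03, -9.99998133e-01]]), 'force': array([ 0.25403336, -0.49811595, -0.11289024]), 'torque': array([ 0.00264103,  0.01000745, -0.0004751 ]), 'grip_force': 0.0, 'opening': 0.08509834010934206}
scene [[494.23975209   0.         259.71741133]
 [  0.         494.23975209 184.32722969]
 [  0.           0.           1.        ]] [[ 0.03674619 -0.79572152  0.60454692  1.29836252]
 [ 0.99932218  0.03059887 -0.02046673  0.00502916]
 [-0.00221264  0.60488922  0.79630656  1.10035315]
 [ 0.          0.          0.          1.        ]] ['img', 'intrinsics', 'T']
top [[462.75730801   0.         253.86710074]
 [  0.         462.75730801 192.66591359]
 [  0.           0.           1.        ]] [[ 4.50116697e-03  9.87224351e-01 -1.59272785e-01  2.69286199e-01]
 [-9.99989614e-01  4.32988214e-03 -1.42243472e-03  9.84746850e-03]
 [-7.14629803e-04  1.59277534e-01  9.87233588e-01  1.57088297e+00]
 [ 0.00000000e+00  0.00000000e+00  0.00000000e+00  1.00000000e+00]] ['img', 'intrinsics', 'T']
```

View pics/scene0.png

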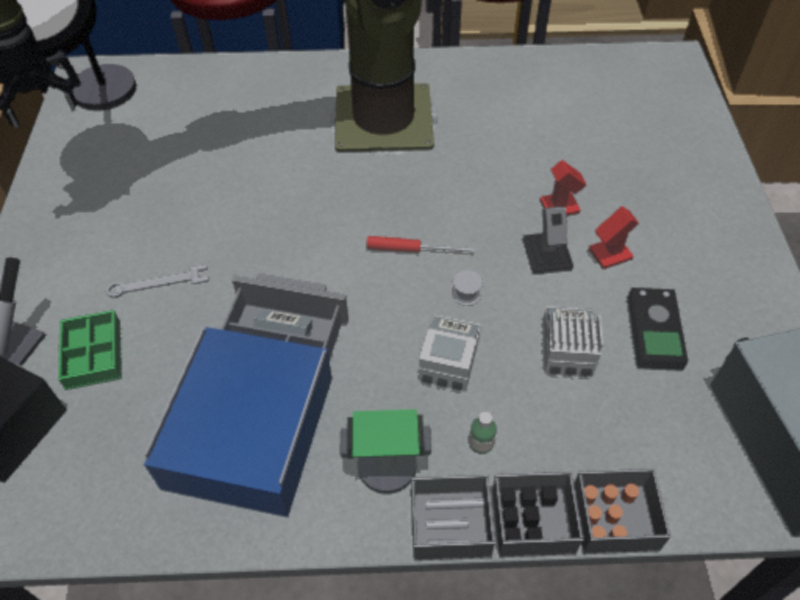

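View pics/top0.png

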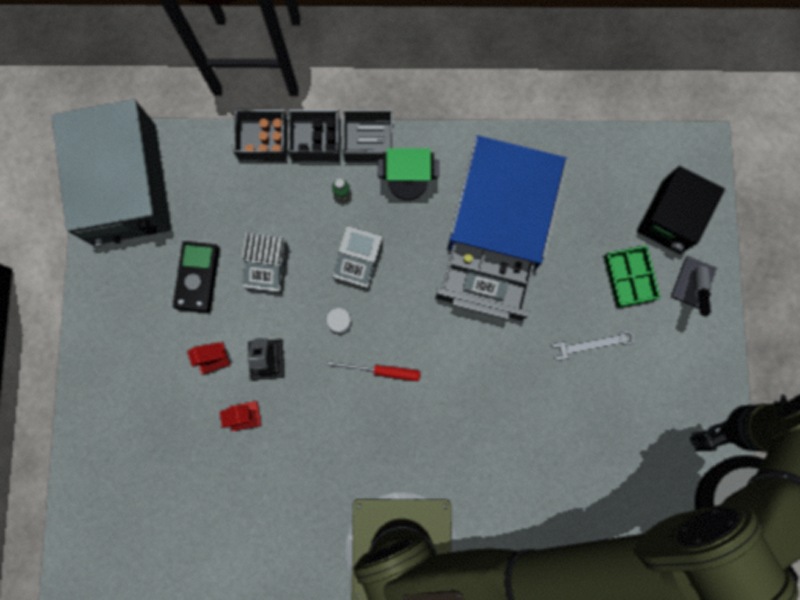

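The scene and top views show the grey scanner and black dock at top (265,358), the finned module at (264,262), the smooth one at (358,257) and the open drawer with its label at (485,287). Red look-alikes sit around the scanner. Next I'll enlarge the relevant parts.

Run:
```python
import cv2,numpy as np,pickle
d=pickle.load(open("c0.pkl","rb"))
def crop(n,x,y,w,h,s,W=400,H=300):
    im=d[n]["img"][y:y+h,x:x+w,::-1]
    return cv2.resize(im,(W,H),interpolation=cv2.INTER_CUBIC)
a=crop("top",145,205,60,45,0);b=crop("scene",320,125,60,45,0)
c=crop("top",145,140,60,45,0);e=crop("top",275,150,72,54,0)
cv2.imwrite("pics/m1.png",np.vstack([np.hstack([a,b]),np.hstack([c,e])]))
```

```text
(no output)
```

View pics/m1.png

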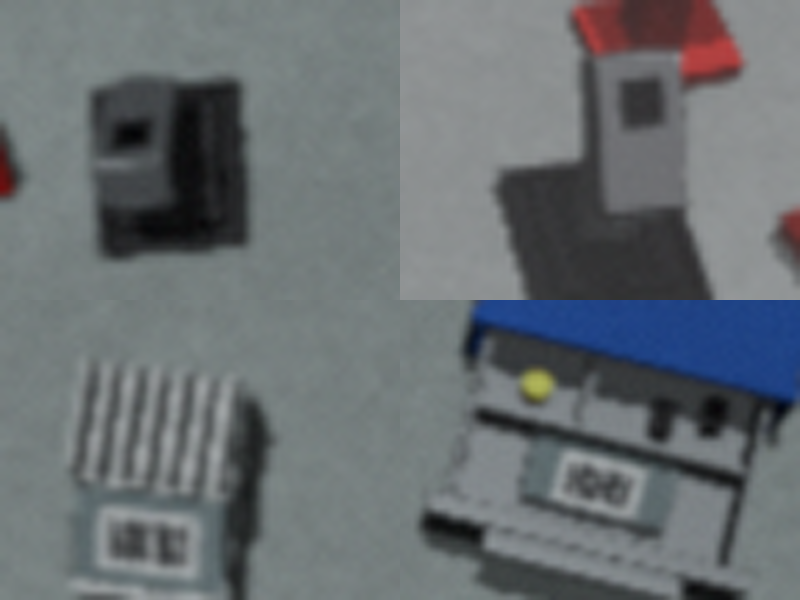

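The montage shows three things:
- **Scanner:** the head's broad face, with its button, faces the scene camera, so the nose points roughly +x.
- **Dock:** its corners are at about (240,80), (247,245) and (100,258) in the first crop.
- **Labels:** the finned and kit labels are white and clear in the lower crops.

```bash
cat > h.py <<'E'
import cv2,numpy as np
def ray(K,T,uv):
    uv=np.atleast_2d(uv).astype(float)
    d=np.c_[(uv[:,0]-K[0,2])/K[0,0],-(uv[:,1]-K[1,2])/K[1,1],-np.ones(len(uv))]
    return T[:3,3],d@T[:3,:3].T
def onz(K,T,uv,z):
    o,d=ray(K,T,uv); return o+d*((z-o[2])/d[:,2])[:,None]
def proj(K,T,P):
    p=(np.atleast_2d(P)-T[:3,3])@T[:3,:3]
    return np.c_[K[0,0]*p[:,0]/-p[:,2]+K[0,2],-K[1,1]*p[:,1]/-p[:,2]+K[1,2]]
def quad(mask):
    c,_=cv2.findContours(mask,cv2.RETR_EXTERNAL,cv2.CHAIN_APPROX_NONE)
    c=max(c,key=cv2.contourArea); return cv2.boxPoints(cv2.minAreaRect(c)),cv2.contourArea(c)
E
python3 - <<'E'
from h import *
import pickle
d=pickle.load(open("c0.pkl","rb"));c=d["top"];K,T=c["intrinsics"],c["T"]
s=60/400
P=np.array([[240,80],[247,245],[100,258]])*s+[145-.5,205-.5]
D=onz(K,T,P,.016);print("dock",D.round(4), np.linalg.norm(D[0]-D[1]),np.linalg.norm(D[1]-D[2]),"ctr",(D[0]+D[2])/2)
v=D[0]-D[1];w=D[2]-D[1];print("yaw",np.degrees(np.arctan2(v[1],v[0])),np.degrees(np.arctan2(-w[0],w[1])))
img=c["img"]
for name,(x,y,wd,h),z in (("fin",(157,168,24,18),.058),("kit",(298,172,28,22),.048)):
    sub=cv2.resize(img[y:y+h,x:x+wd],None,fx=8,fy=8,interpolation=cv2.INTER_CUBIC)
    m=(sub.min(2)>185).astype(np.uint8)*255
    m=cv2.morphologyEx(m,cv2.MORPH_CLOSE,np.ones((41,41)),borderType=cv2.BORDER_CONSTANT,borderValue=0)
    q,a=quad(m); q=(q+.5)/8-.5+[x,y]; ctr=q.mean(0)
    q=q[np.argsort(q[:,1])]; up=q[:2][np.argsort(q[:2,0])];lo=q[2:][np.argsort(q[2:,0])]
    U=onz(K,T,up,z+.008);L=onz(K,T,lo,z-.008)
    print(name,sub.max(),a/64,"ctr",onz(K,T,ctr,z).round(4))
    for e in(U,L):
        v=e[0]-e[1];print(" len",np.linalg.norm(v),"yaw",np.degrees(np.arctan2(-v[0],v[1])))
    print(" height",np.linalg.norm(U.mean(0)-L.mean(0)))
hsv=cv2.cvtColor(img,cv2.COLOR_RGB2HSV);m=cv2.inRange(hsv,(105,150,60),(130,255,255))
q,a=quad(m);B=onz(K,T,q,.09);print("blue",B.round(3),[np.linalg.norm(B[i]-B[i-1]).round(3) for i in range(4)])
for i in range(4):
    v=B[i]-B[i-1];print(np.degrees(np.arctan2(v[1],v[0])))
E
```

```text
dock [[0.4376 0.2594 0.016 ]
 [0.3544 0.2534 0.016 ]
 [0.3475 0.327  0.016 ]] 0.08341199692705471 0.07389077088073608 ctr [0.39254261 0.29318497 0.016     ]
yaw 4.118959958623555 5.300106465956255Traceback (most recent call last):
  File "<stdin>", line 13, in <module>
  File "h.py", line 13, in quad
    c=max(c,key=cv2.contourArea); return cv2.boxPoints(cv2.minAreaRect(c)),cv2.contourArea(c)
ValueError: max() iterable argument is empty
```

Run:
```python
from h import *
import pickle
d=pickle.load(open("c0.pkl","rb"));c=d["top"];K,T=c["intrinsics"],c["T"]
img=c["img"]
for name,(x,y,wd,h),z in (("fin",(157,169,21,16),.058),("kit",(300,174,21,19),.048)):
    sub=cv2.resize(img[y:y+h,x:x+wd],None,fx=8,fy=8,interpolation=cv2.INTER_CUBIC)
    th=(sub.min(2).max().astype(float)+120)/2
    m=(sub.min(2)>th).astype(np.uint8)*255
    m=cv2.copyMakeBorder(m,40,40,40,40,cv2.BORDER_CONSTANT);m=cv2.morphologyEx(m,cv2.MORPH_CLOSE,np.ones((31,31)))[40:-40,40:-40]
    q,a=quad(m); q=(q+.5)/8-.5+[x,y]; ctr=q.mean(0)
    q=q[np.argsort(q[:,1])]; up=q[:2][np.argsort(q[:2,0])];lo=q[2:][np.argsort(q[2:,0])]
    U=onz(K,T,up,z+.008);L=onz(K,T,lo,z-.008)
    print(name,th,ctr,"ctr",onz(K,T,ctr,z).round(4))
    for e in(U,L):
        v=e[0]-e[1];print(" len",np.linalg.norm(v),"yaw",np.degrees(np.arctan2(-v[0],v[1])))
    print(" height",np.linalg.norm(U.mean(0)-L.mean(0)))
hsv=cv2.cvtColor(img,cv2.COLOR_RGB2HSV);m=cv2.inRange(hsv,(105,150,60),(130,255,255))
q,a=quad(m);B=onz(K,T,q,.09);print("blue",B.round(3),[np.linalg.norm(B[i]-B[i-1]).round(3) for i in range(4)])
for i in range(4):
    v=B[i]-B[i-1];print(np.degrees(np.arctan2(v[1],v[0])))
```

```text
fin 138.5 [166.40806198 178.00021258] ctr [[0.5615 0.3034 0.058 ]]
 len 0.0621980148361945 yaw -6.571461150410887
 len 0.06256844455744784 yaw -6.538790153605329
 height 0.04508881210554614
kit 139.0 [310.33180165 182.66319859] ctr [[ 0.5497 -0.1767  0.048 ]]
 len 0.04946742063255187 yaw -14.909650596051616
 len 0.04983912159978719 yaw -14.861765829927068
 height 0.03160248934387198
blue [[ 0.638 -0.098  0.09 ]
 [ 0.871 -0.156  0.09 ]
 [ 0.82  -0.349  0.09 ]
 [ 0.59  -0.287  0.09 ]] [np.float64(0.195), np.float64(0.24), np.float64(0.2), np.float64(0.239)]
75.80930234952696
-14.050653609480978
-104.55628275277327
164.81787460161377
```

```bash
cat >> h.py <<'E'
from scipy.spatial.transform import Rotation as Ro
def Rdown(yaw,pitch=0):
    # tool x along heading 'yaw' , z down, pitch>0: nose (heading) tips down
    y=np.radians(yaw);X=np.array([np.cos(y),np.sin(y),0]);Z=np.array([0,0,-1.]);R=np.c_[X,np.cross(Z,X),Z]
    return R@Ro.from_rotvec([0,-np.radians(pitch),0]).as_matrix()
def rel(o,p,R):
    R0=np.array(o["orientation"]);return np.r_[R0.T@(np.array(p)-o["tool_pos"]),Ro.from_matrix(R0.T@R).as_rotvec()].round(4).tolist()
def go(p,yaw,pitch=0):
    from plant import get_obs
    o=get_obs();print(round(o["t"],2),rel(o,p,Rdown(yaw,pitch)))
E
python3 - <<'E'
from h import *
from plant import *
print(capture("wrist")["mount"])
go((.45,-.25,.32),4.7)
E
```

```text
[[-1.74748157e-04  9.63481573e-01  2.67774586e-01  6.82386169e-02]
 [ 9.99999830e-01  1.92869854e-05  5.83197512e-04  8.28361338e-04]
 [ 5.56735491e-04  2.67774642e-01 -9.63481412e-01 -1.42290771e-01]
 [ 0.00000000e+00  0.00000000e+00  0.00000000e+00  1.00000000e+00]]
0.15 [0.3062, -0.2108, -0.0891, -0.0014, 0.0003, 0.3449]
```

move_arm(
  moves=[
    [[0.0383, -0.0264, -0.0111, 0, 0, 0.0431], [0.0766, -0.0527, -0.0223, 0, 0, 0.086], [0.115, -0.079, -0.033, 0, 0, 0.129], [0.153, -0.105, -0.045, 0, 0, 0.172], [0.191, -0.132, -0.056, 0, 0, 0.215], [0.23, -0.158, -0.067, 0, 0, 0.258], [0.268, -0.184, -0.078, 0, 0, 0.301], [0.306, -0.211, -0.089, 0, 0, 0.345]],
  ],
)

```text
t: 0.82
tool_pos: [0.4263, -0.2892, 0.3094]
orientation: [[0.997, 0.08, -0.0], [0.08, -0.997, 0.0], [-0.0, -0.0, -1.0]]
force: [1.1, -0.7, -0.2]
opening: 0.0853
grip_force: 0.0
```

Run:
```python
from h import *
go((.45,.05,.3),4.7)
```

```text
0.82 [0.0507, -0.3362, 0.0095, -0.0002, 0.0002, -0.0024]
```

move_arm(
  moves=[
    [[0.003, -0.0374, 0.0025, 0, 0, 0], [0.006, -0.0747, 0.005, 0, 0, 0], [0.009, -0.112, 0.0075, 0, 0, 0], [0.0122, -0.15, 0.01, 0, 0, 0], [0.0153, -0.187, 0.0125, 0, 0, 0], [0.0184, -0.224, 0.015, 0, 0, 0], [0.0215, -0.262, 0.0175, 0, 0, 0], [0.0246, -0.299, 0.02, 0, 0, 0]],
  ],
)

```text
t: 1.48
tool_pos: [0.4253, 0.0107, 0.2889]
orientation: [[0.997, 0.082, 0.0], [0.082, -0.997, -0.0], [0.0, 0.0, -1.0]]
force: [1.0, 0.8, -0.4]
opening: 0.0857
grip_force: 0.0
```

move_arm(
  moves=[
    [[-0.005, -0.032, 0, 0, 0, 0], [-0.01, -0.063, 0, 0, 0, 0], [-0.014, -0.094, 0, 0, 0, 0], [-0.019, -0.125, 0, 0, 0, 0], [-0.024, -0.156, 0, 0, 0, 0], [-0.029, -0.188, 0, 0, 0, 0], [-0.034, -0.22, 0, 0, 0, 0], [-0.034, -0.22, 0, 0, 0, 0]],
  ],
)

```text
t: 2.15
tool_pos: [0.372, 0.2328, 0.2893]
orientation: [[0.996, 0.092, 0.0], [0.092, -0.996, 0.005], [0.001, -0.005, -1.0]]
force: [0.6, 0.4, 0.1]
opening: 0.0855
grip_force: 0.0
```

Run:
```python
from h import *
from plant import *
import pickle
o=get_obs();c=capture("wrist");M=np.eye(4);M[:3,:3]=o["orientation"];M[:3,3]=o["tool_pos"];T=M@c["mount"]
pickle.dump((c["img"],c["intrinsics"],T),open("w1.pkl","wb"))
im=cv2.resize(c["img"][:,:,::-1],(800,600),interpolation=cv2.INTER_CUBIC)
cv2.imwrite("pics/w1.png",im);print(o["tool_pos"],c["intrinsics"])
s=800/512
# predictions: dock corners, window, head rear, fin label
y=np.radians(4.7);X=np.array([np.cos(y),np.sin(y),0]);Y=np.array([-X[1],X[0],0]);c0=np.array([.3925,.2932,0])
P=[c0+X*a+Y*b+[0,0,.016] for a,b in((.042,.037),(.042,-.037),(-.042,-.037),(-.042,.037))]+[c0+X*.03+[0,0,.063],c0+X*-.016+[0,0,.109],[.5688,.3017,.058]]
print((proj(c["intrinsics"],T,P)*s).round())
```

```text
[0.37196616 0.23281418 0.28928056] [[317.68038131   0.         254.24555724]
 [  0.         317.68038131 192.38277203]
 [  0.           0.           1.        ]]
[[281. 163.]
 [373. 164.]
 [373. 266.]
 [286. 265.]
 [318. 181.]
 [309. 255.]
 [321. -50.]]
```

View pics/w1.png

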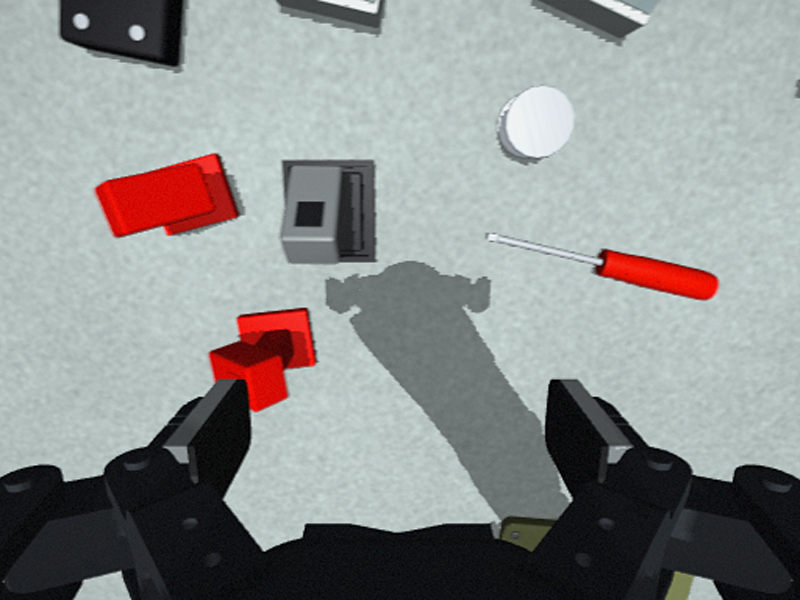

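The wrist view shows the grey scanner in its dock: corners at (283,160), (375,160) and (376,262), all within 3 px of the prediction. That puts the dock at about (0.394, 0.2925) with the nose towards +x. The red look-alikes at (170,195) and (262,355) are clear of the fingers.

Run:
```python
from h import *
import pickle
img,K,T=pickle.load(open("w1.pkl","rb"))
y=np.radians(4.7);X=np.array([np.cos(y),np.sin(y),0]);Y=np.array([-X[1],X[0],0]);c0=np.array([.394,.2925,.008])
P=[c0+X*a+Y*b+[0,0,z] for a,b,z in((.0406,.018,.0656),(.0406,-.018,.0656),(-.0054,.018,.1116),(-.0054,-.018,.1116))]
print((proj(K,T,P)*800/512).round())
go((.394,.2925,.20),4.7)
```

```text
[[291. 163.]
 [342. 164.]
 [279. 239.]
 [336. 239.]]
2.2 [0.0268, -0.0611, 0.0892, -0.002, -0.0001, 0.0072]
```

move_arm(
  moves=[
    [[0.005, -0.012, 0.016, 0, 0, 0], [0.012, -0.027, 0.04, 0, 0, 0], [0.02, -0.045, 0.065, 0, 0, 0], [0.026, -0.058, 0.085, 0, 0, 0.004], [0.027, -0.061, 0.089, -0.002, 0, 0.007], [0.027, -0.061, 0.089, -0.002, 0, 0.007], [0.027, -0.061, 0.089, -0.002, 0, 0.007]],
  ],
)

```text
t: 2.78
tool_pos: [0.3959, 0.287, 0.2004]
orientation: [[0.997, 0.074, -0.0], [0.074, -0.997, -0.003], [-0.0, 0.003, -1.0]]
force: [0.2, -0.5, 0.2]
opening: 0.0856
grip_force: 0.0
```

Run:
```python
from h import *
go((.394,.2925,.071),4.7)
```

```text
2.78 [-0.0015, -0.006, 0.1294, 0.0034, 0.0003, -0.0082]
```

move_arm(
  moves=[
    [[-0.001, -0.006, 0.02, 0.003, 0, -0.008], [-0.001, -0.006, 0.045, 0.003, 0, -0.008], [-0.001, -0.006, 0.07, 0.003, 0, -0.008], [-0.001, -0.006, 0.095, 0.003, 0, -0.008], [-0.001, -0.006, 0.115, 0.003, 0, -0.008], [-0.001, -0.006, 0.127, 0.003, 0, -0.008], [-0.001, -0.006, 0.129, 0.003, 0, -0.008], [-0.001, -0.006, 0.129, 0.003, 0, -0.008]],
  ],
)

```text
t: 3.45
tool_pos: [0.3949, 0.2932, 0.0717]
orientation: [[0.997, 0.082, 0.0], [0.082, -0.997, 0.001], [0.0, -0.0, -1.0]]
force: [-0.3, 0.4, -0.1]
opening: 0.0855
grip_force: 0.0
```

move_arm(
  moves=[
    [[0, 0, 0, 0, 0, 0], [0, 0, 0, 0, 0, 0], [0, 0, 0, 0, 0, 0], [0, 0, 0, 0, 0, 0], [0, 0, 0, 0, 0, 0], [0, 0, 0, 0, 0, 0], [0, 0, 0, 0, 0, 0], [0, 0, 0, 0, 0, 0]],
  ],
  fingers=-1,
  force=50,
)

```text
t: 4.12
tool_pos: [0.3949, 0.2944, 0.0719]
orientation: [[0.997, 0.083, 0.001], [0.083, -0.997, 0.002], [0.001, -0.002, -1.0]]
force: [-0.4, -0.2, 5.8]
opening: 0.0358
grip_force: 49.8
```

Run:
```python
from h import *
from plant import *
o=get_obs();print({k:np.round(o[k],4) for k in("t","tool_pos","orientation","opening","grip_force","force")})
```

```text
{'t': np.float64(4.1167), 'tool_pos': array([0.3949, 0.2944, 0.0719]), 'orientation': array([[ 0.9966,  0.0827,  0.0012],
       [ 0.0827, -0.9966,  0.0019],
       [ 0.0014, -0.0018, -1.    ]]), 'opening': np.float64(0.0358), 'grip_force': np.float64(49.7988), 'force': array([-0.4108, -0.2278,  5.8015])}
```

The grip holds at 35.8 mm. Next I lift and move to the finned label's aim pose.

move_arm(
  moves=[
    [[0, 0, -0.008, 0, 0, 0], [0, 0, -0.022, 0, 0, 0], [0, 0, -0.038, 0, 0, 0], [0, 0, -0.054, 0, 0, 0], [0, 0, -0.068, 0, 0, 0], [0, 0, -0.076, 0, 0, 0], [0, 0, -0.078, 0, 0, 0], [0, 0, -0.078, 0, 0, 0]],
  ],
)

```text
t: 4.78
tool_pos: [0.3946, 0.294, 0.1494]
orientation: [[0.997, 0.083, 0.001], [0.083, -0.997, 0.002], [0.001, -0.001, -1.0]]
force: [0.2, -0.6, -1.8]
opening: 0.0352
grip_force: 50.4
```

Run:
```python
from h import *
go((.4622,.311,.145),-5)
```

```text
4.78 [0.0688, -0.0113, 0.0045, -0.0015, -0.0006, 0.17]
```

move_arm(
  moves=[
    [[0.006, -0.001, 0.0005, 0, 0, 0.015], [0.018, -0.003, 0.001, 0, 0, 0.045], [0.033, -0.0055, 0.002, 0, 0, 0.08], [0.048, -0.008, 0.003, 0, 0, 0.12], [0.06, -0.01, 0.004, 0, 0, 0.15], [0.067, -0.011, 0.0045, -0.001, 0, 0.167], [0.069, -0.011, 0.0045, -0.001, 0, 0.17], [0.069, -0.011, 0.0045, -0.001, 0, 0.17]],
  ],
)

```text
t: 5.45
tool_pos: [0.4622, 0.3103, 0.1437]
orientation: [[0.996, -0.087, -0.001], [-0.087, -0.996, -0.001], [-0.001, 0.001, -1.0]]
force: [-0.3, -1.2, -2.1]
opening: 0.0355
grip_force: 50.4
```

```bash
cat > look.py <<'E'
from h import *
from plant import *
import sys,pickle
n=sys.argv[1];lab=np.array(eval(sys.argv[2]))
o=get_obs();c=capture("wrist");M=np.eye(4);M[:3,:3]=o["orientation"];M[:3,3]=o["tool_pos"];T=M@c["mount"]
pickle.dump((c["img"],c["intrinsics"],T),open(n+".pkl","wb"))
cv2.imwrite(f"pics/{n}.png",cv2.resize(c["img"][:,:,::-1],(800,600),interpolation=cv2.INTER_CUBIC))
print(o["tool_pos"].round(4),o["t"],o["opening"]);print((proj(c["intrinsics"],T,lab)*800/512).round())
E
python3 look.py w2 "(.5688,.3017,.058)"
```

```text
[0.4622 0.3103 0.1437] 5.45 0.035480383574119444
[[394.  68.]]
```

View pics/w2.png

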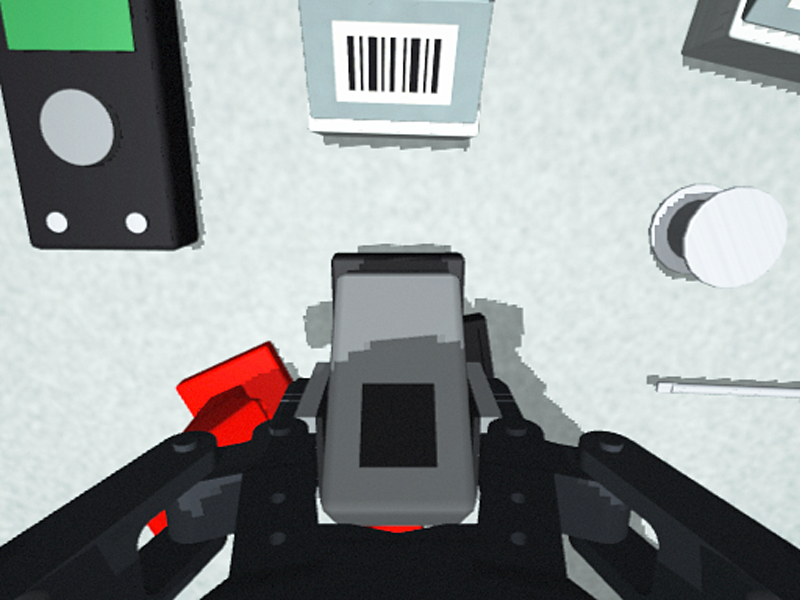

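The wrist view shows the barcode centred at (394,62), against a predicted (394,68). The label is therefore about 3 mm farther ahead, and laterally it is in line with the nose. I'll nudge forward and hold.

move_arm(
  moves=[
    [[0.002, 0, 0, 0, 0, 0.01], [0.004, 0, 0, 0, 0, 0.02], [0.004, 0, 0, 0, 0, 0.02], [0.004, 0, 0, 0, 0, 0.02], [0.004, 0, 0, 0, 0, 0.02], [0.004, 0, 0, 0, 0, 0.02], [0.004, 0, 0, 0, 0, 0.02], [0.004, 0, 0, 0, 0, 0.02]],
  ],
)

```text
t: 6.17
tool_pos: [0.4662, 0.3103, 0.1445]
orientation: [[0.994, -0.107, -0.0], [-0.107, -0.994, -0.0], [-0.0, 0.0, -1.0]]
force: [0.7, -0.3, -2.1]
opening: 0.0355
grip_force: 50.4
```

move_arm(
  moves=[
    [[0, 0, 0, 0, 0, 0], [0, 0, 0, 0, 0, 0], [0, 0, 0, 0, 0, 0], [0, 0, 0, 0, 0, 0], [0, 0, 0, 0, 0, 0], [0, 0, 0, 0, 0, 0], [0, 0, 0, 0, 0, 0], [0, 0, 0, 0, 0, 0]],
  ],
)

```text
t: 6.83
tool_pos: [0.4663, 0.3103, 0.1445]
orientation: [[0.994, -0.107, -0.0], [-0.107, -0.994, -0.0], [-0.0, 0.0, -1.0]]
force: [-0.1, 0.2, -2.0]
opening: 0.0349
grip_force: 50.4
```

move_arm(
  moves=[
    [[0, 0, 0, 0, 0, 0], [0, 0, 0, 0, 0, 0], [0, 0, 0, 0, 0, 0], [0, 0, 0, 0, 0, 0], [0, 0, 0, 0, 0, 0], [0, 0, 0, 0, 0, 0], [0, 0, 0, 0, 0, 0], [0, 0, 0, 0, 0, 0]],
  ],
)

```text
t: 7.5
tool_pos: [0.4663, 0.3103, 0.1445]
orientation: [[0.994, -0.107, -0.0], [-0.107, -0.994, -0.0], [-0.0, 0.0, -1.0]]
force: [0.1, -0.4, -1.4]
opening: 0.0357
grip_force: 50.4
```

Run:
```python
from h import *
go((.45,.20,.24),-8)
```

```text
7.5 [-0.0044, 0.1114, -0.0955, 0.0001, 0.0, 0.0325]
```

move_arm(
  moves=[
    [[-0.005, 0, -0.012, 0, 0, 0], [-0.012, 0, -0.036, 0, 0, 0], [-0.016, 0.01, -0.062, 0, 0, 0.01], [-0.014, 0.03, -0.084, 0, 0, 0.02], [-0.01, 0.056, -0.094, 0, 0, 0.03], [-0.006, 0.084, -0.0955, 0, 0, 0.033], [-0.0044, 0.111, -0.0955, 0, 0, 0.033]],
  ],
)

```text
t: 8.08
tool_pos: [0.4506, 0.1997, 0.2421]
orientation: [[0.99, -0.139, 0.003], [-0.139, -0.99, 0.001], [0.003, -0.002, -1.0]]
force: [0.9, -1.0, -2.0]
opening: 0.0353
grip_force: 50.4
```

move_arm(
  moves=[
    [[0.005, 0.033, 0, 0, 0, 0.01], [0.01, 0.066, 0, 0, 0, 0.02], [0.015, 0.099, 0, 0, 0, 0.035], [0.02, 0.132, 0, 0, 0, 0.05], [0.025, 0.165, 0, 0, 0, 0.065], [0.03, 0.198, 0, 0, 0, 0.08], [0.034, 0.228, 0, 0, 0, 0.095], [0.036, 0.25, 0, 0, 0, 0.11]],
  ],
)

```text
t: 8.75
tool_pos: [0.4503, -0.0552, 0.2409]
orientation: [[0.968, -0.251, 0.001], [-0.251, -0.968, -0.001], [0.001, 0.001, -1.0]]
force: [1.0, -0.3, -1.3]
opening: 0.0354
grip_force: 50.4
```

Run:
```python
from h import *
go((.4394,-.1478,.2),-14.7)
```

```text
8.75 [0.0127, 0.0923, 0.041, 0.0011, -0.0011, 0.0026]
```

move_arm(
  moves=[
    [[0.003, 0.02, 0.006, 0, 0, 0], [0.007, 0.045, 0.015, 0, 0, 0.001], [0.01, 0.068, 0.03, 0, 0, 0.002], [0.012, 0.084, 0.05, 0.001, -0.001, 0.003], [0.0127, 0.091, 0.074, 0.001, -0.001, 0.003], [0.0127, 0.0923, 0.091, 0.001, -0.001, 0.003], [0.0127, 0.0923, 0.098, 0.001, -0.001, 0.003], [0.0127, 0.0923, 0.099, 0.001, -0.001, 0.003]],
  ],
)

```text
t: 9.42
tool_pos: [0.4396, -0.1443, 0.1405]
orientation: [[0.968, -0.25, -0.003], [-0.25, -0.968, 0.002], [-0.003, -0.001, -1.0]]
force: [-1.3, 0.8, -2.0]
opening: 0.0358
grip_force: 50.4
```

```bash
python3 look.py w3 "(.5497,-.1767,.048)"
```

```text
[ 0.4396 -0.1443  0.1405] 9.4167 0.03577704943963931
[[406.  51.]]
```

View pics/w3.png

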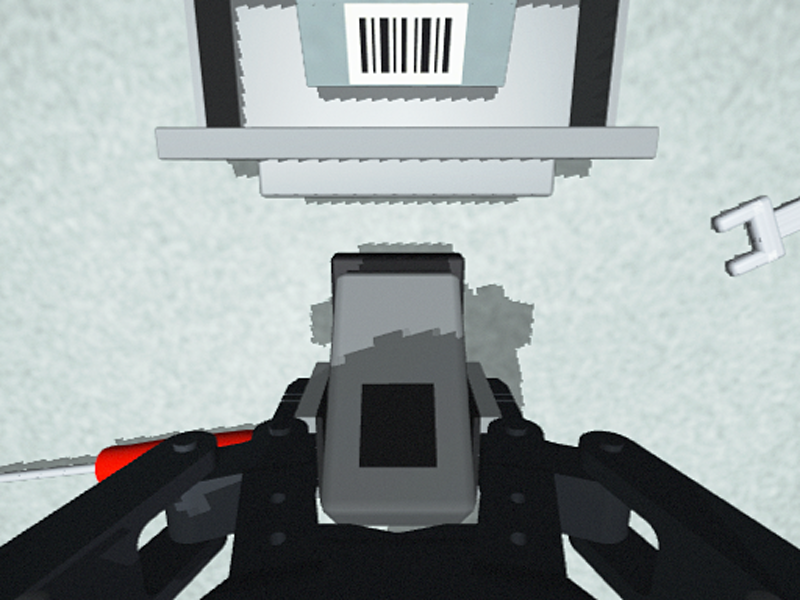

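The wrist view shows the kit label centred at (406,43), against a predicted (406,51). It is about 4 mm farther ahead and 4 mm to the tool's +y. The lip spans (258–553, 195), and the foot is clear of it. I'll correct and hold.

move_arm(
  moves=[
    [[0.0025, 0.002, 0, 0, 0, 0], [0.005, 0.004, 0, 0, 0, 0], [0.005, 0.004, 0, 0, 0, 0], [0.005, 0.004, 0, 0, 0, 0], [0.005, 0.004, 0, 0, 0, 0], [0.005, 0.004, 0, 0, 0, 0], [0.005, 0.004, 0, 0, 0, 0], [0.005, 0.004, 0, 0, 0, 0]],
  ],
)

```text
t: 10.13
tool_pos: [0.4439, -0.1498, 0.141]
orientation: [[0.968, -0.25, -0.001], [-0.25, -0.968, 0.001], [-0.001, -0.001, -1.0]]
force: [-1.1, -0.3, -2.0]
opening: 0.0351
grip_force: 50.4
```

move_arm(
  moves=[
    [[0, 0, 0, 0, 0, 0], [0, 0, 0, 0, 0, 0], [0, 0, 0, 0, 0, 0], [0, 0, 0, 0, 0, 0], [0, 0, 0, 0, 0, 0], [0, 0, 0, 0, 0, 0], [0, 0, 0, 0, 0, 0], [0, 0, 0, 0, 0, 0]],
  ],
)

```text
t: 10.8
tool_pos: [0.444, -0.1499, 0.141]
orientation: [[0.968, -0.25, -0.001], [-0.25, -0.968, 0.001], [-0.001, -0.001, -1.0]]
force: [-0.6, 0.1, -1.0]
opening: 0.0355
grip_force: 50.4
```

move_arm(
  moves=[
    [[0, 0, 0, 0, 0, 0], [0, 0, 0, 0, 0, 0], [0, 0, 0, 0, 0, 0], [0, 0, 0, 0, 0, 0], [0, 0, 0, 0, 0, 0], [0, 0, 0, 0, 0, 0], [0, 0, 0, 0, 0, 0], [0, 0, 0, 0, 0, 0]],
  ],
)

```text
t: 11.47
tool_pos: [0.444, -0.1499, 0.141]
orientation: [[0.968, -0.251, -0.001], [-0.251, -0.968, 0.001], [-0.001, -0.001, -1.0]]
force: [-0.3, -0.8, -1.8]
opening: 0.0359
grip_force: 50.4
```

Run:
```python
from h import *
go((.43,-.12,.24),-10)
```

```text
11.47 [-0.0211, -0.0255, -0.0989, -0.001, 0.001, -0.0787]
```

move_arm(
  moves=[
    [[-0.004, 0, -0.012, 0, 0, 0], [-0.01, -0.002, -0.036, 0, 0, -0.01], [-0.016, -0.008, -0.064, 0, 0, -0.03], [-0.02, -0.02, -0.086, 0, 0, -0.05], [-0.022, -0.044, -0.098, -0.001, 0.001, -0.08], [-0.024, -0.075, -0.099, -0.001, 0.001, -0.11], [-0.026, -0.108, -0.099, -0.001, 0.001, -0.14], [-0.028, -0.142, -0.099, -0.001, 0.001, -0.17]],
  ],
)

```text
t: 12.13
tool_pos: [0.4526, -0.0047, 0.2407]
orientation: [[0.997, -0.083, 0.001], [-0.083, -0.997, -0.0], [0.001, 0.0, -1.0]]
force: [0.3, 0.0, -2.5]
opening: 0.0353
grip_force: 50.5
```

Run:
```python
from h import *
go((.3949,.2944,.2),4.75)
```

```text
12.13 [-0.0824, -0.2933, 0.0405, 0.0003, -0.0009, -0.1663]
```

move_arm(
  moves=[
    [[-0.01, -0.036, 0.004, 0, 0, -0.02], [-0.021, -0.075, 0.01, 0, 0, -0.042], [-0.032, -0.114, 0.015, 0, 0, -0.064], [-0.043, -0.153, 0.02, 0, 0, -0.086], [-0.054, -0.192, 0.025, 0, 0, -0.108], [-0.065, -0.231, 0.03, 0, 0, -0.13], [-0.075, -0.266, 0.036, 0, 0, -0.15], [-0.082, -0.293, 0.0405, 0, -0.001, -0.166]],
  ],
)

```text
t: 12.8
tool_pos: [0.3935, 0.2971, 0.1993]
orientation: [[0.996, 0.087, -0.001], [0.087, -0.996, 0.002], [-0.001, -0.002, -1.0]]
force: [-0.4, -0.7, -1.4]
opening: 0.0358
grip_force: 50.4
```

move_arm(
  moves=[
    [[0, 0, 0, 0, 0, 0], [0, 0, 0, 0, 0, 0], [0, 0, 0, 0, 0, 0], [0, 0, 0, 0, 0, 0]],
  ],
)

```text
t: 13.13
tool_pos: [0.3956, 0.2915, 0.1997]
orientation: [[0.997, 0.08, -0.001], [0.08, -0.997, -0.001], [-0.001, 0.001, -1.0]]
force: [0.2, -1.0, -1.8]
opening: 0.0354
grip_force: 50.6
```

Run:
```python
from h import *
go((.3949,.2944,.11),4.75)
```

```text
13.13 [-0.0003, -0.0031, 0.0897, 0.0014, 0.0011, -0.0026]
```

move_arm(
  moves=[
    [[0, -0.003, 0.015, 0.001, 0.001, -0.002], [0, -0.003, 0.035, 0.001, 0.001, -0.002], [0, -0.003, 0.055, 0.001, 0.001, -0.002], [0, -0.003, 0.075, 0.001, 0.001, -0.002], [0, -0.003, 0.087, 0.001, 0.001, -0.002], [0, -0.003, 0.09, 0.001, 0.001, -0.002], [0, -0.003, 0.09, 0.001, 0.001, -0.002], [0, -0.003, 0.09, 0.001, 0.001, -0.002]],
  ],
)

```text
t: 13.8
tool_pos: [0.3955, 0.2958, 0.1103]
orientation: [[0.997, 0.083, 0.001], [0.083, -0.997, 0.001], [0.001, -0.001, -1.0]]
force: [-1.1, 0.6, -3.0]
opening: 0.0348
grip_force: 50.7
```

Run:
```python
from h import *
go((.3949,.2944,.0725),4.75)
```

```text
13.8 [-0.0008, 0.0013, 0.0378, -0.0012, -0.0008, 0.0004]
```

move_arm(
  moves=[
    [[-0.001, 0.001, 0.006, 0, 0, 0], [-0.001, 0.001, 0.013, 0, 0, 0], [-0.001, 0.001, 0.02, -0.001, -0.001, 0], [-0.001, 0.001, 0.026, -0.001, -0.001, 0], [-0.001, 0.001, 0.031, -0.001, -0.001, 0], [-0.001, 0.001, 0.035, -0.001, -0.001, 0], [-0.001, 0.001, 0.0375, -0.001, -0.001, 0], [-0.001, 0.001, 0.0375, -0.001, -0.001, 0]],
  ],
)

```text
t: 14.47
tool_pos: [0.3938, 0.2953, 0.072]
orientation: [[0.996, 0.085, -0.001], [0.085, -0.996, -0.0], [-0.001, 0.0, -1.0]]
force: [-0.2, -1.1, -2.0]
opening: 0.0354
grip_force: 50.7
```

move_arm(
  moves=[
    [[0, 0, 0.0005, 0, 0, 0], [0, 0, 0.001, 0, 0, 0], [0, 0, 0.0015, 0, 0, 0], [0, 0, 0.0015, 0, 0, 0]],
  ],
)

```text
t: 14.8
tool_pos: [0.3938, 0.2954, 0.0718]
orientation: [[0.996, 0.085, -0.0], [0.085, -0.996, 0.0], [-0.0, -0.0, -1.0]]
force: [-3.7, -0.7, 12.7]
opening: 0.0356
grip_force: 52.5
```

Contact came at the original grasp height, so the scanner is seated. I'll release and retreat upward.

move_arm(
  moves=[
    [[0, 0, -0.001, 0, 0, 0], [0, 0, -0.001, 0, 0, 0], [0, 0, -0.001, 0, 0, 0], [0, 0, -0.001, 0, 0, 0], [0, 0, -0.001, 0, 0, 0], [0, 0, -0.001, 0, 0, 0], [0, 0, -0.001, 0, 0, 0], [0, 0, -0.001, 0, 0, 0]],
  ],
  fingers=1,
)

```text
t: 15.47
tool_pos: [0.3939, 0.2952, 0.0716]
orientation: [[0.996, 0.085, -0.001], [0.085, -0.996, -0.0], [-0.001, -0.0, -1.0]]
force: [0.2, 0.2, -0.3]
opening: 0.0852
grip_force: 0.0
```

move_arm(
  moves=[
    [[0, 0, -0.01, 0, 0, 0], [0, 0, -0.03, 0, 0, 0], [0, 0, -0.055, 0, 0, 0], [0, 0, -0.085, 0, 0, 0], [0, 0, -0.115, 0, 0, 0], [0, 0, -0.145, 0, 0, 0], [0, 0, -0.165, 0, 0, 0], [-0.005, 0.01, -0.17, 0, 0, 0]],
  ],
)

```text
t: 16.13
tool_pos: [0.392, 0.2881, 0.2458]
orientation: [[0.996, 0.086, 0.006], [0.086, -0.996, 0.007], [0.007, -0.007, -1.0]]
force: [-0.4, 0.4, -0.9]
opening: 0.085
grip_force: 0.0
```

```bash
python3 look.py w4 "(.394,.2925,.119)"
```

```text
[0.392  0.2881 0.2458] 16.1333 0.08496610784311653
[[390. 287.]]
```

View pics/w4.png

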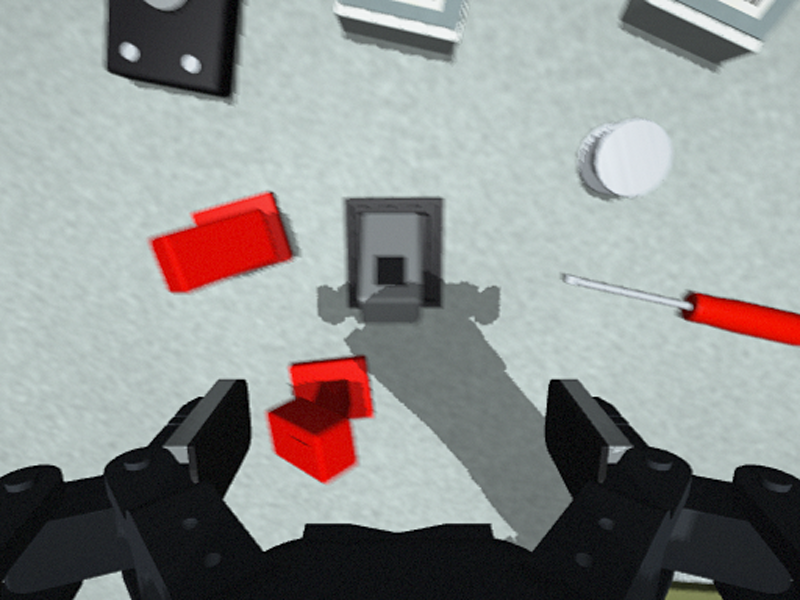

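The wrist view shows the scanner upright and centred in the dock at (390,250), with the red look-alikes untouched. Next is the drawer, pushed with the fingers shut.

Run:
```python
from h import *
go((.44,.02,.23),-8);go((.44,-.1485,.2),-14.7)
```

```text
16.18 [0.0275, 0.2667, 0.0143, -0.0014, -0.0023, 0.2236]
16.18 [0.0133, 0.4346, 0.0441, -0.0016, -0.0023, 0.3406]
```

move_arm(
  moves=[
    [[0.004, 0.03, 0.001, 0, 0, 0.02], [0.008, 0.065, 0.003, 0, 0, 0.05], [0.012, 0.1, 0.005, 0, 0, 0.08], [0.016, 0.135, 0.007, -0.001, -0.002, 0.11], [0.02, 0.17, 0.009, -0.001, -0.002, 0.14], [0.023, 0.205, 0.011, -0.001, -0.002, 0.17], [0.026, 0.24, 0.013, -0.001, -0.002, 0.2], [0.027, 0.267, 0.014, -0.001, -0.002, 0.224]],
  ],
  fingers=-1,
)

```text
t: 16.85
tool_pos: [0.4381, 0.0175, 0.2266]
orientation: [[0.99, -0.143, -0.006], [-0.143, -0.99, -0.003], [-0.006, 0.003, -1.0]]
force: [0.7, 0.5, -1.1]
opening: 0.0001
grip_force: 0.0
```

Run:
```python
from h import *
go((.445,-.150,.15),-14.7)
```

```text
16.85 [0.0312, 0.1645, 0.077, 0.0038, 0.0054, 0.1131]
```

move_arm(
  moves=[
    [[0.006, 0.03, 0.012, 0, 0.001, 0.02], [0.012, 0.065, 0.03, 0.001, 0.003, 0.045], [0.019, 0.1, 0.048, 0.002, 0.004, 0.07], [0.026, 0.135, 0.064, 0.003, 0.005, 0.095], [0.03, 0.158, 0.074, 0.004, 0.005, 0.11], [0.031, 0.1645, 0.077, 0.004, 0.005, 0.113], [0.031, 0.1645, 0.077, 0.004, 0.005, 0.113], [0.031, 0.1645, 0.077, 0.004, 0.005, 0.113]],
  ],
)

```text
t: 17.52
tool_pos: [0.4463, -0.1453, 0.1504]
orientation: [[0.968, -0.249, 0.001], [-0.249, -0.968, 0.003], [0.0, -0.003, -1.0]]
force: [0.7, 0.7, 0.1]
opening: 0.0004
grip_force: 0.0
```

```bash
python3 look.py w5 "[(.4936,-.1622,.072),(.5536,-.1777,.048)]"; python3 -c "
from h import *
go((.45,-.151,.055),-14.7)"
```

```text
[ 0.4463 -0.1453  0.1504] 17.5167 0.0003654155949658291
[[408. 207.]
 [408.  63.]]
17.57 [0.0046, 0.0058, 0.0958, -0.0037, -0.0012, 0.0065]
```

View pics/w5.png

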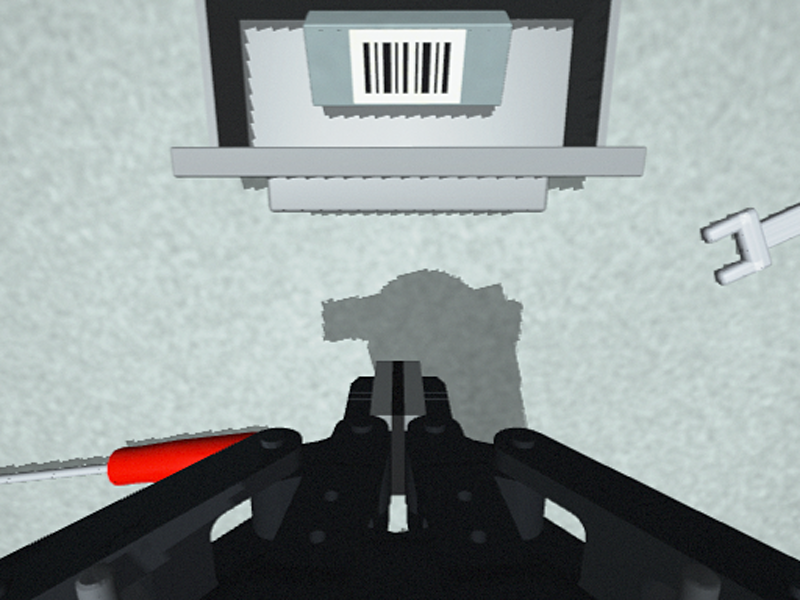

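The wrist view shows the shut fingers at (397,390) and the lip front edge at (408,211), matching the predicted (408,207). Next I descend and push.

move_arm(
  moves=[
    [[0, 0.003, 0.012, -0.002, 0, 0.003], [0, 0.006, 0.032, -0.004, -0.001, 0.006], [0, 0.006, 0.055, -0.004, -0.001, 0.006], [0, 0.006, 0.075, -0.004, -0.001, 0.006], [0, 0.006, 0.09, -0.004, -0.001, 0.006], [0, 0.006, 0.096, -0.004, -0.001, 0.006], [0, 0.006, 0.096, -0.004, -0.001, 0.006]],
  ],
)

```text
t: 18.15
tool_pos: [0.4457, -0.1498, 0.0542]
orientation: [[0.968, -0.252, -0.001], [-0.252, -0.968, -0.0], [-0.001, 0.001, -1.0]]
force: [-0.3, 0.6, 0.3]
opening: 0.0004
grip_force: 0.0
```

move_arm(
  moves=[
    [[0.01, 0, 0, 0, 0, 0], [0.02, 0, 0, 0, 0, 0], [0.03, 0, 0, 0, 0, 0], [0.04, 0, 0, 0, 0, 0], [0.05, 0, 0, 0, 0, 0], [0.06, 0, 0, 0, 0, 0], [0.07, 0, 0, 0, 0, 0], [0.08, 0, 0, 0, 0, 0]],
  ],
)

```text
t: 18.82
tool_pos: [0.5221, -0.1706, 0.0562]
orientation: [[0.967, -0.254, -0.002], [-0.254, -0.967, -0.0], [-0.002, 0.001, -1.0]]
force: [-3.7, 1.8, 1.0]
opening: 0.0001
grip_force: 1.7
```

move_arm(
  moves=[
    [[0.006, 0, 0, 0, 0, 0], [0.012, 0, 0, 0, 0, 0], [0.018, 0, 0, 0, 0, 0], [0.024, 0, 0, 0, 0, 0], [0.03, 0, 0, 0, 0, 0], [0.033, 0, 0, 0, 0, 0], [0.036, 0, 0, 0, 0, 0], [0.036, 0, 0, 0, 0, 0]],
  ],
)

```text
t: 19.48
tool_pos: [0.559, -0.1817, 0.0548]
orientation: [[0.967, -0.255, 0.002], [-0.255, -0.967, -0.002], [0.002, 0.001, -1.0]]
force: [-0.1, 0.3, 0.4]
opening: 0.0007
grip_force: 0.4
```

move_arm(
  moves=[
    [[0.003, 0, 0, 0, 0, 0], [0.006, 0, 0, 0, 0, 0], [0.009, 0, 0, 0, 0, 0], [0.012, 0, 0, 0, 0, 0], [0.014, 0, 0, 0, 0, 0]],
  ],
)

```text
t: 19.9
tool_pos: [0.5718, -0.1852, 0.0548]
orientation: [[0.967, -0.255, 0.001], [-0.255, -0.967, -0.002], [0.001, 0.001, -1.0]]
force: [-1.7, 1.9, 0.8]
opening: -0.0003
grip_force: 1.5
```

move_arm(
  moves=[
    [[0.0015, 0, 0, 0, 0, 0], [0.003, 0, 0, 0, 0, 0], [0.0045, 0, 0, 0, 0, 0]],
  ],
)

```text
t: 20.15
tool_pos: [0.5758, -0.1862, 0.0548]
orientation: [[0.967, -0.255, 0.0], [-0.255, -0.967, -0.002], [0.001, 0.001, -1.0]]
force: [-3.5, 1.6, -1.0]
opening: -0.0001
grip_force: 1.5
```

move_arm(
  moves=[
    [[0.0015, 0, 0, 0, 0, 0], [0.003, 0, 0, 0, 0, 0], [0.0045, 0, 0, 0, 0, 0]],
  ],
)

```text
t: 20.4
tool_pos: [0.5802, -0.1873, 0.0548]
orientation: [[0.967, -0.255, 0.0], [-0.255, -0.967, -0.002], [0.001, 0.001, -1.0]]
force: [-3.2, 2.4, -1.2]
opening: 0.0
grip_force: 1.5
```

move_arm(
  moves=[
    [[0.001, 0, 0, 0, 0, 0], [0.002, 0, 0, 0, 0, 0], [0.002, 0, 0, 0, 0, 0]],
  ],
)

```text
t: 20.65
tool_pos: [0.5804, -0.1874, 0.0548]
orientation: [[0.967, -0.255, -0.003], [-0.255, -0.967, -0.001], [-0.003, 0.002, -1.0]]
force: [-6.2, 2.7, 3.2]
opening: 0.0001
grip_force: 3.3
```

move_arm(
  moves=[
    [[0.001, 0, 0, 0, 0, 0], [0.002, 0, 0, 0, 0, 0], [0.002, 0, 0, 0, 0, 0]],
  ],
)

```text
t: 20.9
tool_pos: [0.5804, -0.1873, 0.0548]
orientation: [[0.967, -0.255, -0.007], [-0.255, -0.967, -0.0], [-0.007, 0.002, -1.0]]
force: [-9.6, 3.8, 6.3]
opening: -0.0001
grip_force: 5.3
```

The drawer is seated: it has stopped dead and the force is rising. I'll back off, rise and check everything.

move_arm(
  moves=[
    [[-0.004, 0, 0, 0, 0, 0], [-0.015, 0, 0, 0, 0, 0], [-0.04, 0, 0, 0, 0, 0], [-0.07, 0, -0.005, 0, 0, 0], [-0.09, 0, -0.025, 0, 0, 0], [-0.1, 0, -0.06, 0, 0, 0], [-0.105, 0, -0.095, 0, 0, 0], [-0.105, 0, -0.13, 0, 0, 0]],
  ],
)

```text
t: 21.57
tool_pos: [0.4826, -0.1617, 0.1866]
orientation: [[0.967, -0.256, 0.003], [-0.256, -0.967, -0.003], [0.003, 0.002, -1.0]]
force: [0.8, -0.8, -0.1]
opening: -0.0004
grip_force: 0.0
```

Run:
```python
from plant import *
import cv2,numpy as np
a=capture("scene")["img"];b=capture("top")["img"]
s=cv2.resize(a[100:340,40:460,::-1],(700,400),interpolation=cv2.INTER_CUBIC)[:300]
s=cv2.resize(a[100:300,:,::-1],(768,300),interpolation=cv2.INTER_CUBIC);t=cv2.resize(b[70:270,:,::-1],(768,300),interpolation=cv2.INTER_CUBIC)
cv2.imwrite("pics/end.png",np.vstack([s,t]));o=get_obs();print(o["t"],o["tool_pos"])
```

```text
21.6667 [ 0.48796001 -0.16301515  0.19057061]
```

View pics/end.png

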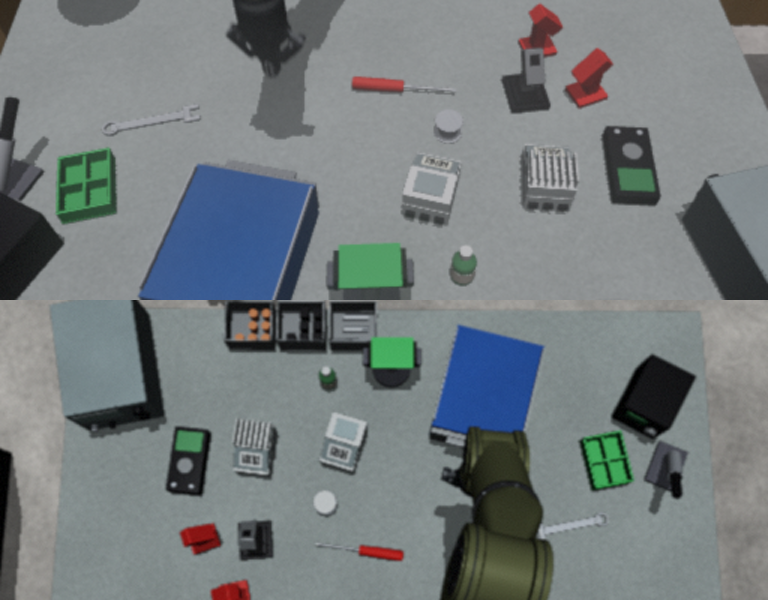

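The final views show the drawer closed at (260,168) in the scene view, the scanner upright in its dock at (530,75), everything else in place, and the arm clear.

```bash
python3 -c "
from plant import *
print(job_done())"
```

```text
the job is handed in; nothing more can be done
None
```

The job is handed in at about 22 s: I held the scanner on the finned module's label and then the kit label for about 2 s each (the interface gives no read confirmation), put it back upright in its dock, and pushed the drawer home to its stop, with everything else on the bench left in place.

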